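# Shut two pottery drawers, leave the bowl's open to dry

### The job

Three drawers of the low chest on the pottery bench stand open. With the fingertips, push the two drawers that hold the cup and the jar fully shut, but leave the drawer with the wide bowl open just as it stands, so that the bowl can dry. Do not touch or lift the bowl, the cup or the jar, keep them standing in their drawers, and leave everything else around the chest alone.

Things in the scene. Friction and masses are not known exactly. Their poses are not given: they have to be found in the camera images.
- chest: low plywood chest screwed to the bench, 220 deep (its x) x 443 wide (y) x 70 mm high (z), open above but for a 65 mm shelf along its back (wooden tools lie there), with three equal drawers side by side, 145 mm centre to centre. Origin at the centre of its underside, on the bench. Its -x side is the front, facing the robot at yaw 0; +y is the robot's left. Drawer trays: 190 mm long, 130 wide, walls to 60 mm and floor 16 mm above the bench.
- drawer_left (a joint): left (chest +y) drawer of the chest. 0 = fully shut (rigid stop), positive = metres pulled out towards the chest's front (chest -x); starts 0.08 to 0.115. Plain slide on runners, no spring or catch: about 1.5 N plus light damping to push, stays where it is left.
- face_left (a point): point on the outer (robot-side) face of the left (chest +y) drawer's flat pale wooden front, mid-width, 55 mm above the bench; moves with the drawer. Axes as the chest's: pushing towards +x shuts it. The front is 139 wide, 14 mm thick, from 4 to 74 mm above the bench, no handle; shut, it stands 14 mm proud of the chest's front edge.
- drawer_middle (a joint): middle drawer of the chest. 0 = fully shut (rigid stop), positive = metres pulled out towards the chest's front (chest -x); starts 0.08 to 0.115. Plain slide on runners, no spring or catch: about 1.5 N plus light damping to push, stays where it is left.
- face_middle (a point): point on the outer (robot-side) face of the middle drawer's flat pale wooden front, mid-width, 55 mm above the bench; moves with the drawer. Axes as the chest's: pushing towards +x shuts it. The front is 139 wide, 14 mm thick, from 4 to 74 mm above the bench, no handle; shut, it stands 14 mm proud of the chest's front edge.
- drawer_right (a joint): right (chest -y) drawer of the chest. 0 = fully shut (rigid stop), positive = metres pulled out towards the chest's front (chest -x); starts 0.08 to 0.115. Plain slide on runners, no spring or catch: about 1.5 N plus light damping to push, stays where it is left.
- face_right (a point): point on the outer (robot-side) face of the right (chest -y) drawer's flat pale wooden front, mid-width, 55 mm above the bench; moves with the drawer. Axes as the chest's: pushing towards +x shuts it. The front is 139 wide, 14 mm thick, from 4 to 74 mm above the bench, no handle; shut, it stands 14 mm proud of the chest's front edge.
- bowl: wide, low terracotta bowl, 82 mm across the rim, 42 mm high, standing loose in one of the drawers, any of the three. Origin at the centre of its foot.
- cup: plain terracotta cup without handle, 58 mm across, 64 mm high, standing loose in another drawer. Origin at the centre of its foot.
- jar: small closed white jar with a steel cap, 52 mm across, 58 mm high, standing loose in the remaining drawer. Origin at the centre of its foot.
- water_pot: bystander: open white ceramic pot, 86 mm across, 75 mm high, on the bench to one side of the chest. Origin at the centre of its foot.
- glaze_bottle: bystander: white bottle with black cap, 60 mm across, 90 mm high, on the bench to the other side of the chest. Origin at the centre of its foot.

How it is judged:
By the outcome, as a careful person would: the job done as asked, in the order asked, and still so for the second after the job is handed in, with the robot touching nothing.
It also fails if it takes over 51 s, if anything falls off the work surface, if the arm or the gripper's body presses on something with over 40 N, if the wrist force passes 120 N, or if a joint passes its speed limit or range.

### The arm

A 6-joint arm with a two-finger parallel gripper is mounted at the origin on the work surface. World frame = base frame: x ahead of the robot, y to its left, z up, the work surface at z = 0. Lengths are in m, angles in degrees, forces in N, time in s.
With the tool pointing down it reaches from about 0.375 to 0.9 m from the base axis. Payload 3.1 kg.
Tool frame: the origin (TCP) lies at the very end of the fingers, on their centre line; the grasp point (between the pads) lies 19 mm behind it; z points along the fingers, y is the line along which they close (so a half turn about z gives the same grasp; the last joint's range is limited). The gripper opens to 87 mm and grips with 3 to 60 N. Pads are 19 mm wide; open, the fingers measure 117 mm over their backs; the gripper's body (75 mm by 190 mm) begins 51 mm behind the grasp point.
Start: joints at [60.877, 30.224, 82.088, -0, 67.689, -10.227], TCP at [0.202, 0.591, 0.223] pointing down, gripper open.
Joint ranges: [-176.69, 176.69], [-43.24, 126.21], [12.49, 139.97], [-82, 262], [0, 151.66], [-163.58, 163.58]. Speed limits (degrees/s): [159.86, 159.86, 180, 180, 180, 180].

### API

Orientations are given as a 3x3 rotation matrix whose columns are the frame's x, y, z axes.
In Python, from rig import bot gives the robot as it stands.
- The arm moves only by the tool move_arm, never from a script. Its argument "increments" is a list of rows, each an object with "xyz": the shift along the tool's x, y, z in mm, a list of three; "roll": the turn about the tool's z in rad; "grip": the opening in per cent of the stroke, from 0 (shut) to 100 (fully open). A call has 1 to 5 rows; each row shifts and turns the commanded pose from where the row before left it, along the tool's axes as they then stand; what a row does not reach is not made up. A row lasts 1/12 s, in which the tool goes at most 41.7 mm and 7.16 degrees, less where a joint would pass 70% of its speed; a pose out of reach is approached as far as the arm can. A call is refused whole if a number of a shift passes 41.7 or a number of a turn 0.125, either way. A call with a gripper value outside its range is refused whole. The fingers move at their own pace and stop on an object; the grip force is fixed at half the most. Time passes only in rows, so rows that do not move let the fingers close. It gives the time, the measured TCP pose, the force, the opening and the grip force at its end, in the units of the state.
- bot.read_state(): the state, without advancing time (a new reading comes with each control period).
- bot.capture(name): name is "side" or "top"; returns (picture, depth): 480x640x3 uint8, red, green, blue; 480x640 float32, m along the optical axis (not along the pixel's ray), 0 where there is no reading.
- bot.camera_model(name): a dict with "intrinsics" (3x3 intrinsics, pixels), "rvec" (rotation vector, rad) and "tvec" (3), from world to camera coordinates, as OpenCV has them. Camera axes: x right, y down, z forward; pixel columns grow to the right and rows downward; lengths in m; the calibration is good to about 2 mm. A picture is of the moment at which its call begins. camera_model takes no time and is no camera call.
- bot.hand_in(): hands the job in; it is judged then, once.
Trained networks look in the newest picture that a camera, given by its name, has taken for a name from the list of things; names that differ only in an ending like _2 or _b are one class to them, and where a whole thing is asked for, a point or a joint stands for the part that bears it (a point fixed in the world has none). Each returns a list of dicts, best first, with "conf" (0 to 1); they miss things now and then, are a little off and sometimes report something else, mostly with a low value. They report only what shows in the picture. A call takes as long as a camera call.
- bot.spot_in(label, camera): "at" ([x, y, z] in m, in the coordinates of the camera as it stood for that picture, good to about 4 mm: the middle of the surface that is visible of it).
- bot.trace(label, camera): "mask" (480x640 bool, what is visible of it).
The state is a dict: "time_s": time; "joint_positions": joint angles; "qvel": joint speeds; "tau": joint torques, N m; "position": TCP position; "tcp_rot": TCP orientation; "force": force on the tool from outside, world axes, zero at the start; "moment": the same for the moment, N m; "opening": opening from 0.0 (shut) to 1.0 (fully open); "grasp_force": force on a finger pad.
Only numpy, scipy, OpenCV 4.12 (cv2) and the standard library are available. Lean on these libraries where they do the work, as an engineer would, in place of code of your own. Each camera call takes 0.05 s, during which the arm holds its last target. There are 200 camera calls.

## Working session

There is one attempt and no reset: what is moved stays moved. The work goes in short steps, Python scripts to look and compute and a tool call to move; the robot and the scene stay as the last step left them, time stands still between calls to the robot, and variables do not carry over. Pictures are saved under pics/ and viewed, at most 10 in all, crops included, and the job is handed in when it is done.

Besides the shell and the picture viewer there is one more tool, called after "Request:" as name(argument=value, ...) on one line, values as JSON. move_arm: Moves the arm, as the interface text tells. Its arguments: {"type":"object","properties":{"increments":{"type":"array"}},"required":["increments"]}

```bash
mkdir -p pics
cat > h.py <<'E'
import numpy as np, cv2
from rig import bot
def w(cam,p):
    m=bot.camera_model(cam);R=cv2.Rodrigues(np.array(m["rvec"],float))[0]
    return (np.asarray(p,float)-np.array(m["tvec"],float).reshape(3))@R
def cloud(cam,d):
    K=np.array(bot.camera_model(cam)["intrinsics"]);v,u=np.mgrid[:480,:640]
    return w(cam,np.dstack([(u-K[0,2])/K[0,0]*d,(v-K[1,2])/K[1,1]*d,d]).reshape(-1,3)).reshape(480,640,3)
E
python3 - <<'E'
from h import *
s=bot.read_state();print(s["position"],np.round(s["tcp_rot"],3).tolist(),s["opening"])
for c in("top","side"):
    im,d=bot.capture(c);cv2.imwrite(f"pics/{c}0.png",im[...,::-1]);np.save(f"{c}0.npy",d)
    for n in("bowl","cup","jar","face_left","face_middle","face_right","water_pot","glaze_bottle","chest"):
        print(c,n,[(round(r["conf"],2),np.round(w(c,r["at"]),3).tolist()) for r in bot.spot_in(n,c)[:3]])
E
```

```text
[0.2020324  0.59069976 0.22157288] [[-0.946, 0.324, -0.001], [0.324, 0.946, -0.002], [0.0, -0.002, -1.0]] 0.9988228584046752
top bowl [(0.67, [0.564, 0.156, 0.037])]
top cup [(0.71, [0.573, -0.157, 0.04]), (0.35, [0.564, 0.008, 0.075]), (0.29, [0.584, -0.293, 0.057])]
top jar [(0.56, [0.564, 0.011, 0.075]), (0.47, [0.582, -0.295, 0.06])]
top face_left [(0.62, [0.58, 0.148, 0.014])]
top face_middle [(0.91, [0.597, -0.003, 0.017])]
top face_right [(0.58, [0.578, -0.144, 0.017])]
top water_pot [(0.62, [0.561, 0.32, 0.023]), (0.61, [0.663, 0.0, 0.011])]
top glaze_bottle [(0.96, [0.583, -0.292, 0.06]), (0.68, [0.573, -0.142, 0.013])]
top chest [(0.68, [0.601, -0.0, 0.018]), (0.61, [0.667, -0.002, 0.015])]
side bowl [(0.85, [0.56, 0.129, 0.044])]
side cup [(0.82, [0.567, -0.134, 0.065])]
side jar [(0.92, [0.569, 0.022, 0.064])]
side face_left [(0.93, [0.55, 0.138, 0.036])]
side face_middle [(0.67, [0.561, 0.295, 0.047]), (0.63, [0.606, -0.043, 0.048])]
side face_right [(0.57, [0.537, -0.188, 0.039]), (0.27, [0.548, 0.136, 0.037])]
side water_pot [(0.61, [0.563, 0.298, 0.048])]
side glaze_bottle [(0.96, [0.581, -0.286, 0.061])]
side chest [(0.71, [0.665, 0.088, 0.048])]
```

View pics/top0.png

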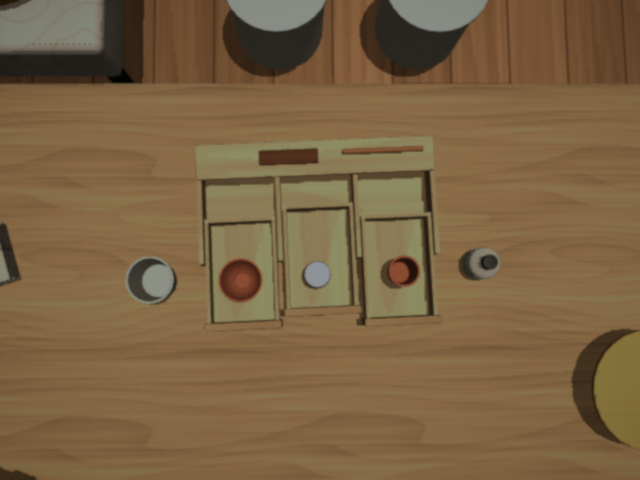

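View pics/side0.png

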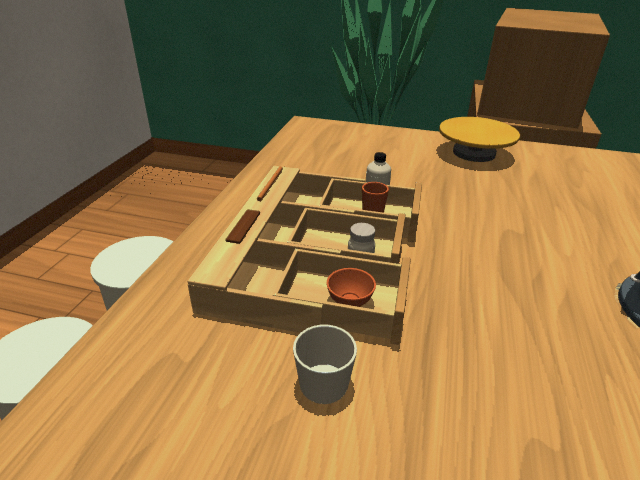

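The top view shows the bowl in the left drawer (240,280), the jar in the middle one (317,274) and the cup in the right one (403,271). The side view agrees. The drawer fronts lie along rows ~325, 311 and 320, and the pot (151,280) and bottle (482,263) stand clear of them.

Run:
```python
from h import *
P=cloud("top",np.load("top0.npy"))
for n,(a,b) in dict(left=(210,277),mid=(290,354),right=(368,434)).items():
    Q=P[295:340,a:b];f=[]
    for c in range(Q.shape[1]):
        q=Q[:,c];q=q[(q[:,2]>.066)&(q[:,2]<.082)]
        if len(q): f.append([q[:,0].min(),q[:,0].max(),q[:,1].mean(),q[:,2].mean()])
    f=np.array(f);k=np.polyfit(f[:,2],f[:,0],1)
    print(n,len(f),np.round(np.median(f,0),4),"y",f[:,2].min(),f[:,2].max(),"slope deg",np.degrees(np.arctan(k[0])))
Q=P[135:185,190:440].reshape(-1,3);Q=Q[(Q[:,2]>.06)&(Q[:,2]<.076)]
r=cv2.minAreaRect((Q[:,:2]*1000).astype(np.float32));print("shelf",r,cv2.boxPoints(r).tolist())
```

```text
left 67 [0.4684 0.4809 0.1413 0.0737] y 0.08207774455782924 0.20004573618060287 slope deg -2.114287335010213
mid 64 [ 0.4937  0.5062 -0.      0.0736] y -0.056987630582169026 0.05683411316953402 slope deg -2.1720553301313785
right 66 [ 0.4742  0.4868 -0.1428  0.0736] y -0.20179353941805023 -0.08358165468029309 slope deg -2.1920368323206443
shelf ((772.0090942382812, 8.743301391601562), (90.96575164794922, 444.606689453125), 1.4876765012741089) [[720.7701416015625, 229.7908935546875], [732.31298828125, -214.66592407226562], [823.248046875, -212.30429077148438], [811.7052001953125, 232.15252685546875]]
```

Request:
move_arm(increments=[{"xyz": [0, 0, 0], "roll": -0.122, "grip": 0}, {"xyz": [0, 0, 0], "roll": -0.122, "grip": 0}, {"xyz": [0, 0, 0], "roll": -0.122, "grip": 0}, {"xyz": [-20, -35, 0], "roll": 0, "grip": 0}, {"xyz": [-20, -35, 0], "roll": 0, "grip": 0}])

```text
time_s: 1.42
position: [0.2445, 0.5234, 0.2224]
tcp_rot: [[-0.999, -0.041, 0.001], [-0.041, 0.999, 0.001], [-0.001, 0.001, -1.0]]
force: [0.3, 0.1, -0.3]
opening: 0.708
grasp_force: 0.0
```

Request:
move_arm(increments=[{"xyz": [-20, -35, 0], "roll": 0, "grip": 0}, {"xyz": [-20, -35, 0], "roll": 0, "grip": 0}, {"xyz": [-20, -35, 0], "roll": 0, "grip": 0}, {"xyz": [-20, -35, 0], "roll": 0, "grip": 0}, {"xyz": [-20, -35, 0], "roll": 0, "grip": 0}])

```text
time_s: 1.83
position: [0.3518, 0.35, 0.2228]
tcp_rot: [[-0.999, -0.037, 0.001], [-0.037, 0.999, 0.0], [-0.001, 0.0, -1.0]]
force: [0.9, 0.5, 1.0]
opening: 0.325
grasp_force: 0.0
```

```bash
python3 -c "
from h import *
s=bot.read_state();print(s['time_s'],s['position'],np.round(s['tcp_rot'],3).tolist(),s['opening'],s['joint_positions'])"
```

```text
1.8333 [0.35184946 0.34998908 0.22281449] [[-0.999, -0.037, 0.001], [-0.037, 0.999, 0.0], [-0.001, 0.0, -1.0]] 0.3251051562295683 [ 3.19244564e+01  2.03148206e+01  1.00233326e+02 -1.38900742e-03
  5.94097926e+01 -6.01810585e+01]
```

Request:
move_arm(increments=[{"xyz": [-11, -40, 0], "roll": 0, "grip": 0}, {"xyz": [-11, -40, 0], "roll": 0, "grip": 0}, {"xyz": [-11, -40, 0], "roll": 0, "grip": 0}, {"xyz": [-11, -40, 0], "roll": 0, "grip": 0}, {"xyz": [-11, -40, 0], "roll": 0, "grip": 0}])

```text
time_s: 2.25
position: [0.4137, 0.1518, 0.2229]
tcp_rot: [[-0.999, -0.036, 0.001], [-0.036, 0.999, 0.0], [-0.001, 0.0, -1.0]]
force: [1.1, 0.3, 0.3]
opening: 0.019
grasp_force: 0.0
```

Request:
move_arm(increments=[{"xyz": [0, -40, 0], "roll": 0, "grip": 0}, {"xyz": [0, -40, 0], "roll": 0, "grip": 0}, {"xyz": [0, -40, 0], "roll": 0, "grip": 0}, {"xyz": [0, -40, 0], "roll": 0, "grip": 0}, {"xyz": [0, -40, 0], "roll": 0, "grip": 0}])

```text
time_s: 2.67
position: [0.4204, -0.0482, 0.2229]
tcp_rot: [[-0.999, -0.036, 0.001], [-0.036, 0.999, -0.0], [-0.001, -0.0, -1.0]]
force: [1.0, -0.4, -0.5]
opening: 0.003
grasp_force: 0.0
```

Request:
move_arm(increments=[{"xyz": [0, -40, 0], "roll": 0, "grip": 0}, {"xyz": [0, -40, 0], "roll": 0, "grip": 0}, {"xyz": [0, 0, 0], "roll": 0, "grip": 0}, {"xyz": [0, 0, 0], "roll": 0, "grip": 0}])

```text
time_s: 3.0
position: [0.4238, -0.1285, 0.2227]
tcp_rot: [[-1.0, -0.031, 0.001], [-0.031, 1.0, -0.0], [-0.001, -0.0, -1.0]]
force: [-0.3, 0.1, 0.0]
opening: 0.006
grasp_force: 0.0
```

Request:
move_arm(increments=[{"xyz": [0, -15, 35], "roll": 0, "grip": 0}, {"xyz": [0, 0, 40], "roll": 0, "grip": 0}, {"xyz": [0, 0, 40], "roll": 0, "grip": 0}, {"xyz": [0, 0, 35], "roll": 0, "grip": 0}, {"xyz": [0, 0, 22], "roll": 0, "grip": 0}])

```text
time_s: 3.42
position: [0.4225, -0.1386, 0.0481]
tcp_rot: [[-0.999, -0.038, -0.004], [-0.038, 0.999, 0.003], [0.004, 0.003, -1.0]]
force: [-0.1, 0.3, 0.1]
opening: 0.007
grasp_force: 0.0
```

Request:
move_arm(increments=[{"xyz": [-10, 0, 0], "roll": 0, "grip": 0}, {"xyz": [-10, 0, 0], "roll": 0, "grip": 0}, {"xyz": [-6, 0, 0], "roll": 0, "grip": 0}, {"xyz": [-5, 0, 0], "roll": 0, "grip": 0}, {"xyz": [-5, 0, 0], "roll": 0, "grip": 0}])

```text
time_s: 3.83
position: [0.4621, -0.14, 0.0524]
tcp_rot: [[-0.999, -0.037, 0.004], [-0.037, 0.999, -0.002], [-0.004, -0.002, -1.0]]
force: [-0.2, -0.4, -0.8]
opening: 0.008
grasp_force: 0.0
```

Request:
move_arm(increments=[{"xyz": [-2, 0, 0], "roll": 0, "grip": 0}, {"xyz": [-2, 0, 0], "roll": 0, "grip": 0}, {"xyz": [-2, 0, 0], "roll": 0, "grip": 0}, {"xyz": [-3, 0, 0], "roll": 0, "grip": 0}, {"xyz": [-3, 0, 0], "roll": 0, "grip": 0}])

```text
time_s: 4.25
position: [0.4715, -0.1392, 0.0507]
tcp_rot: [[-0.999, -0.036, -0.001], [-0.036, 0.999, 0.001], [0.001, 0.001, -1.0]]
force: [-1.4, 0.1, 1.6]
opening: 0.007
grasp_force: 0.8
```

Request:
move_arm(increments=[{"xyz": [-4, 0, 0], "roll": 0, "grip": 0}, {"xyz": [-4, 0, 0], "roll": 0, "grip": 0}, {"xyz": [-4, 0, 0], "roll": 0, "grip": 0}, {"xyz": [-4, 0, 0], "roll": 0, "grip": 0}, {"xyz": [-4, 0, 0], "roll": 0, "grip": 0}])

```text
time_s: 4.67
position: [0.4923, -0.1385, 0.0504]
tcp_rot: [[-0.999, -0.036, -0.0], [-0.036, 0.999, 0.0], [0.0, 0.0, -1.0]]
force: [-2.2, 0.3, -0.1]
opening: 0.008
grasp_force: 0.9
```

Request:
move_arm(increments=[{"xyz": [-4, 0, 0], "roll": 0, "grip": 0}, {"xyz": [-4, 0, 0], "roll": 0, "grip": 0}, {"xyz": [-4, 0, 0], "roll": 0, "grip": 0}, {"xyz": [-4, 0, 0], "roll": 0, "grip": 0}, {"xyz": [-4, 0, 0], "roll": 0, "grip": 0}])

```text
time_s: 5.08
position: [0.5121, -0.1378, 0.0504]
tcp_rot: [[-0.999, -0.036, -0.001], [-0.036, 0.999, 0.0], [0.001, 0.0, -1.0]]
force: [-1.2, 1.3, -1.1]
opening: 0.003
grasp_force: 0.9
```

Request:
move_arm(increments=[{"xyz": [-4, 0, 0], "roll": 0, "grip": 0}, {"xyz": [-4, 0, 0], "roll": 0, "grip": 0}, {"xyz": [-4, 0, 0], "roll": 0, "grip": 0}, {"xyz": [-4, 0, 0], "roll": 0, "grip": 0}, {"xyz": [-4, 0, 0], "roll": 0, "grip": 0}])

```text
time_s: 5.5
position: [0.5323, -0.1372, 0.0505]
tcp_rot: [[-0.999, -0.036, -0.0], [-0.036, 0.999, 0.0], [0.0, 0.0, -1.0]]
force: [-1.6, 1.6, -0.4]
opening: -0.0
grasp_force: 0.9
```

Request:
move_arm(increments=[{"xyz": [-4, 0, 0], "roll": 0, "grip": 0}, {"xyz": [-4, 0, 0], "roll": 0, "grip": 0}, {"xyz": [-4, 0, 0], "roll": 0, "grip": 0}, {"xyz": [-4, 0, 0], "roll": 0, "grip": 0}, {"xyz": [-4, 0, 0], "roll": 0, "grip": 0}])

```text
time_s: 5.92
position: [0.5523, -0.1365, 0.0505]
tcp_rot: [[-0.999, -0.036, -0.0], [-0.036, 0.999, -0.0], [0.0, -0.0, -1.0]]
force: [-2.0, 1.8, -1.1]
opening: 0.004
grasp_force: 0.9
```

Request:
move_arm(increments=[{"xyz": [-3, 0, 0], "roll": 0, "grip": 0}, {"xyz": [-3, 0, 0], "roll": 0, "grip": 0}, {"xyz": [-3, 0, 0], "roll": 0, "grip": 0}, {"xyz": [-3, 0, 0], "roll": 0, "grip": 0}, {"xyz": [-3, 0, 0], "roll": 0, "grip": 0}])

```text
time_s: 6.33
position: [0.5672, -0.1361, 0.0506]
tcp_rot: [[-0.999, -0.036, 0.0], [-0.036, 0.999, -0.0], [-0.0, -0.0, -1.0]]
force: [-1.5, 0.9, -0.6]
opening: 0.002
grasp_force: 0.8
```

Request:
move_arm(increments=[{"xyz": [-2, 0, 0], "roll": 0, "grip": 0}, {"xyz": [-2, 0, 0], "roll": 0, "grip": 0}, {"xyz": [-1.5, 0, 0], "roll": 0, "grip": 0}, {"xyz": [-1.5, 0, 0], "roll": 0, "grip": 0}])

```text
time_s: 6.67
position: [0.5742, -0.1359, 0.0506]
tcp_rot: [[-0.999, -0.036, 0.0], [-0.036, 0.999, -0.0], [-0.0, -0.0, -1.0]]
force: [-1.6, 1.1, -0.0]
opening: 0.004
grasp_force: 0.8
```

Request:
move_arm(increments=[{"xyz": [-1, 0, 0], "roll": 0, "grip": 0}, {"xyz": [-1, 0, 0], "roll": 0, "grip": 0}])

```text
time_s: 6.83
position: [0.5756, -0.1358, 0.0506]
tcp_rot: [[-0.999, -0.037, -0.001], [-0.037, 0.999, -0.0], [0.001, -0.0, -1.0]]
force: [-3.9, -0.8, 1.3]
opening: 0.004
grasp_force: 2.0
```

Request:
move_arm(increments=[{"xyz": [-1, 0, 0], "roll": 0, "grip": 0}, {"xyz": [-1, 0, 0], "roll": 0, "grip": 0}])

```text
time_s: 7.0
position: [0.5756, -0.1357, 0.0506]
tcp_rot: [[-0.999, -0.037, -0.005], [-0.037, 0.999, 0.0], [0.005, 0.0, -1.0]]
force: [-8.4, -2.6, 4.7]
opening: 0.003
grasp_force: 4.4
```

Request:
move_arm(increments=[{"xyz": [-1, 0, 0], "roll": 0, "grip": 0}, {"xyz": [0, 0, 0], "roll": 0, "grip": 0}, {"xyz": [4, 0, 0], "roll": 0, "grip": 0}, {"xyz": [15, 0, 0], "roll": 0, "grip": 0}, {"xyz": [25, 0, 0], "roll": 0, "grip": 0}])

```text
time_s: 7.42
position: [0.5389, -0.1386, 0.0513]
tcp_rot: [[-0.999, -0.037, 0.008], [-0.037, 0.999, -0.003], [-0.008, -0.004, -1.0]]
force: [0.8, -0.1, -0.4]
opening: 0.006
grasp_force: 0.0
```

Request:
move_arm(increments=[{"xyz": [35, 0, 0], "roll": 0, "grip": 0}, {"xyz": [35, 0, 0], "roll": 0, "grip": 0}, {"xyz": [32, 0, 0], "roll": 0, "grip": 0}, {"xyz": [0, 0, 0], "roll": 0, "grip": 0}])

```text
time_s: 7.75
position: [0.4262, -0.1383, 0.0504]
tcp_rot: [[-0.999, -0.034, -0.008], [-0.034, 0.999, 0.005], [0.008, 0.005, -1.0]]
force: [-0.8, 0.4, -0.5]
opening: 0.006
grasp_force: 0.0
```

Run:
```python
from h import *
im,d=bot.capture("top");cv2.imwrite("pics/top1.png",im[120:360,100:520,::-1])
print(bot.read_state()["position"])
```

```text
[ 0.43034614 -0.1400931   0.05069291]
```

View pics/top1.png

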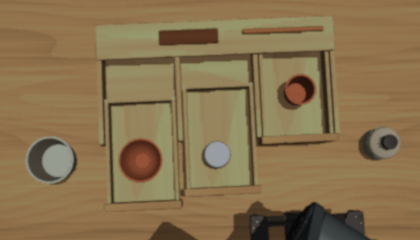

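The right drawer is shut with the cup upright (298,90 in the crop), and the other two haven't moved. Next is the middle drawer.

Request:
move_arm(increments=[{"xyz": [0, 35, 0], "roll": 0, "grip": 0}, {"xyz": [0, 35, 0], "roll": 0, "grip": 0}, {"xyz": [0, 35, 0], "roll": 0, "grip": 0}, {"xyz": [0, 33, 0], "roll": 0, "grip": 0}, {"xyz": [0, 0, 0], "roll": 0, "grip": 0}])

```text
time_s: 8.22
position: [0.4285, 0.0015, 0.0508]
tcp_rot: [[-0.999, -0.042, 0.001], [-0.042, 0.999, 0.001], [-0.001, 0.001, -1.0]]
force: [0.3, -0.5, 0.5]
opening: 0.005
grasp_force: 0.0
```

Request:
move_arm(increments=[{"xyz": [-15, 0, 0], "roll": 0, "grip": 0}, {"xyz": [-15, 0, 0], "roll": 0, "grip": 0}, {"xyz": [-10, 0, 0], "roll": 0, "grip": 0}, {"xyz": [-7, 0, 0], "roll": 0, "grip": 0}, {"xyz": [-3, 0, 0], "roll": 0, "grip": 0}])

```text
time_s: 8.63
position: [0.4806, -0.0017, 0.0507]
tcp_rot: [[-0.999, -0.036, 0.003], [-0.036, 0.999, -0.001], [-0.003, -0.001, -1.0]]
force: [0.9, 0.4, -0.1]
opening: 0.003
grasp_force: 0.0
```

Request:
move_arm(increments=[{"xyz": [-2, 0, 0], "roll": 0, "grip": 0}, {"xyz": [-2, 0, 0], "roll": 0, "grip": 0}, {"xyz": [-2, 0, 0], "roll": 0, "grip": 0}, {"xyz": [-3, 0, 0], "roll": 0, "grip": 0}, {"xyz": [-3, 0, 0], "roll": 0, "grip": 0}])

```text
time_s: 9.05
position: [0.4888, -0.0006, 0.0503]
tcp_rot: [[-0.999, -0.036, -0.002], [-0.036, 0.999, 0.0], [0.002, 0.001, -1.0]]
force: [-1.3, -1.3, -0.5]
opening: 0.009
grasp_force: 0.8
```

Request:
move_arm(increments=[{"xyz": [-4, 0, 0], "roll": 0, "grip": 0}, {"xyz": [-4, 0, 0], "roll": 0, "grip": 0}, {"xyz": [-4, 0, 0], "roll": 0, "grip": 0}, {"xyz": [-4, 0, 0], "roll": 0, "grip": 0}, {"xyz": [-4, 0, 0], "roll": 0, "grip": 0}])

```text
time_s: 9.47
position: [0.5102, 0.0002, 0.0504]
tcp_rot: [[-0.999, -0.036, -0.0], [-0.036, 0.999, 0.0], [0.0, 0.0, -1.0]]
force: [-1.2, -1.3, -0.9]
opening: 0.003
grasp_force: 0.9
```

Request:
move_arm(increments=[{"xyz": [-4, 0, 0], "roll": 0, "grip": 0}, {"xyz": [-4, 0, 0], "roll": 0, "grip": 0}, {"xyz": [-4, 0, 0], "roll": 0, "grip": 0}, {"xyz": [-4, 0, 0], "roll": 0, "grip": 0}, {"xyz": [-4, 0, 0], "roll": 0, "grip": 0}])

```text
time_s: 9.88
position: [0.5302, 0.0009, 0.0505]
tcp_rot: [[-0.999, -0.036, -0.0], [-0.036, 0.999, 0.0], [0.0, 0.0, -1.0]]
force: [-2.3, 0.1, -1.7]
opening: 0.007
grasp_force: 0.9
```

Request:
move_arm(increments=[{"xyz": [-4, 0, 0], "roll": 0, "grip": 0}, {"xyz": [-4, 0, 0], "roll": 0, "grip": 0}, {"xyz": [-4, 0, 0], "roll": 0, "grip": 0}, {"xyz": [-4, 0, 0], "roll": 0, "grip": 0}, {"xyz": [-4, 0, 0], "roll": 0, "grip": 0}])

```text
time_s: 10.3
position: [0.5503, 0.0016, 0.0506]
tcp_rot: [[-0.999, -0.036, -0.0], [-0.036, 0.999, 0.0], [0.0, 0.0, -1.0]]
force: [-1.7, 1.5, -0.8]
opening: 0.006
grasp_force: 0.9
```

Request:
move_arm(increments=[{"xyz": [-3, 0, 0], "roll": 0, "grip": 0}, {"xyz": [-3, 0, 0], "roll": 0, "grip": 0}, {"xyz": [-3, 0, 0], "roll": 0, "grip": 0}, {"xyz": [-3, 0, 0], "roll": 0, "grip": 0}, {"xyz": [-2, 0, 0], "roll": 0, "grip": 0}])

```text
time_s: 10.72
position: [0.5645, 0.002, 0.0507]
tcp_rot: [[-0.999, -0.036, 0.001], [-0.036, 0.999, -0.0], [-0.001, -0.0, -1.0]]
force: [-1.7, 1.3, 1.2]
opening: 0.006
grasp_force: 0.8
```

Request:
move_arm(increments=[{"xyz": [-2, 0, 0], "roll": 0, "grip": 0}, {"xyz": [-1.5, 0, 0], "roll": 0, "grip": 0}, {"xyz": [-1.5, 0, 0], "roll": 0, "grip": 0}, {"xyz": [-1.5, 0, 0], "roll": 0, "grip": 0}])

```text
time_s: 11.05
position: [0.5705, 0.0022, 0.0506]
tcp_rot: [[-0.999, -0.036, -0.0], [-0.036, 0.999, -0.0], [0.0, -0.0, -1.0]]
force: [-5.7, 0.0, 2.3]
opening: 0.0
grasp_force: 3.3
```

Contact is where I predicted. I'll press a touch more, then retract and lift.

Request:
move_arm(increments=[{"xyz": [-1, 0, 0], "roll": 0, "grip": 0}, {"xyz": [-1, 0, 0], "roll": 0, "grip": 0}, {"xyz": [0, 0, 0], "roll": 0, "grip": 0}])

```text
time_s: 11.3
position: [0.5704, 0.0022, 0.0506]
tcp_rot: [[-0.999, -0.037, -0.004], [-0.037, 0.999, -0.0], [0.004, 0.0, -1.0]]
force: [-6.0, -0.0, 4.2]
opening: 0.008
grasp_force: 2.9
```

Request:
move_arm(increments=[{"xyz": [4, 0, 0], "roll": 0, "grip": 0}, {"xyz": [15, 0, 0], "roll": 0, "grip": 0}, {"xyz": [25, 0, 0], "roll": 0, "grip": 0}, {"xyz": [35, 0, 0], "roll": 0, "grip": 0}, {"xyz": [35, 0, 0], "roll": 0, "grip": 0}])

```text
time_s: 11.72
position: [0.4599, -0.0025, 0.0509]
tcp_rot: [[-0.999, -0.036, 0.006], [-0.036, 0.999, -0.001], [-0.006, -0.002, -1.0]]
force: [-0.1, 0.8, -0.4]
opening: 0.005
grasp_force: 0.0
```

Request:
move_arm(increments=[{"xyz": [30, 0, 0], "roll": 0, "grip": 0}, {"xyz": [0, 0, -30], "roll": 0, "grip": 0}, {"xyz": [0, 0, -30], "roll": 0, "grip": 0}, {"xyz": [0, 0, -20], "roll": 0, "grip": 0}, {"xyz": [0, 0, 0], "roll": 0, "grip": 0}])

```text
time_s: 12.13
position: [0.4325, -0.004, 0.1341]
tcp_rot: [[-0.999, -0.036, 0.012], [-0.036, 0.999, -0.003], [-0.011, -0.004, -1.0]]
force: [0.4, 0.0, 0.4]
opening: 0.008
grasp_force: 0.0
```

Run:
```python
from h import *
im,d=bot.capture("top");cv2.imwrite("pics/top2.png",im[120:360,100:520,::-1])
P=cloud("top",d);Q=P[220:340]
for n,y in (("left",.141),("mid",0.),("right",-.143)):
    q=Q[(abs(Q[...,1]-y)<.05)&(Q[...,2]>.07)&(Q[...,2]<.078)&(Q[...,0]<.63)]
    print(n,len(q),np.percentile(q[:,0],[1,50]) if len(q) else 0)
print(bot.read_state()["position"])
```

```text
left 414 [0.46693493 0.47428507]
mid 390 [0.58057785 0.58775484]
right 388 [0.58514966 0.59360763]
[ 0.43149934 -0.00376274  0.13259773]
```

View pics/top2.png

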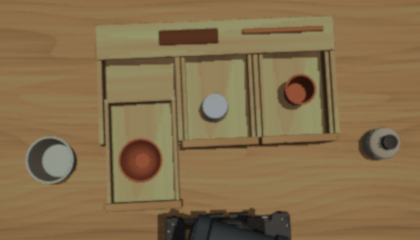

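The middle and right drawers are shut, with the jar (214,107) and cup (298,90) upright. The left drawer and bowl (140,160) haven't moved, and the arm is clear.

```bash
python3 -c "
from rig import bot
print(bot.hand_in())"
```

```text
the job is handed in; nothing more can be done
None
```

The cup (right) and jar (middle) drawers are pushed fully shut, the left drawer with the bowl is still open as it stood, and the job is handed in at about 12 s of the 51 s allowed.

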